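Roll the culture bottle to the exposure mark

ROBOT

A 6-joint arm with a two-finger parallel gripper is mounted at the origin on the work surface. World frame = base frame: x ahead of the robot, y to its left, z up, the work surface at z = 0. Lengths are in m, angles in rad, forces in N, time in s.
With the tool pointing down it reaches from about 0.375 to 0.9 m from the base axis. Payload 3.1 kg.
Tool frame: the origin (TCP) lies where the fingers leave the gripper's body, on its centre line; the fingertips stand 70 mm ahead of it and the grasp point (between the pads) lies 51 mm ahead of it (robot.tip_reach is the distance from the TCP to the fingertips, in m); z points along the fingers, y is the line along which they close (so a half turn about z gives the same grasp; the last joint's range is limited). The gripper opens to 87 mm and grips with 3 to 60 N. Pads are 19 mm wide; open, the fingers measure 117 mm over their backs; the gripper's body (75 mm by 190 mm) begins 51 mm behind the grasp point.
Start: joints at [-1.474, 0.527, 1.433, -0, 1.181, -0.178], TCP at [0.17, -0.602, 0.292] pointing down, gripper open.
Joint ranges: [-3.08, 3.08], [-0.75, 2.2], [0.22, 2.44], [-1.43, 4.57], [0, 2.65], [-2.85, 2.85]. Speed limits (rad/s): [2.79, 2.79, 3.14, 3.14, 3.14, 3.14].

INTERFACE

Orientations are given as a unit quaternion [x, y, z, w].
In Python, from rig import robot gives the robot as it stands.
- The arm moves only by the tool carry_out, never from a script. Its argument "rows" is a list that holds one entry, the list of rows, each a list of 6 numbers: the shift along the tool's x, y, z in mm, then the turn, a rotation vector about the tool's x, y, z in units of 8 degrees (1.0 is 8 degrees). A call has 1 to 20 rows; each row is the pose to reach, as a shift and turn from the pose commanded when the call began, along the tool's axes at that moment; what a row does not reach only later rows make up. A row lasts 1/10 s, in which the tool goes at most 50 mm and 8.59 degrees, less where a joint would pass 70% of its speed; a pose out of reach is approached as far as the arm can. A call with a gripper value outside its range is refused whole. "fingers" is the opening, from 0 (shut) to 1 (fully open), set as the call begins (left out, the last holds). The fingers move at their own pace and stop on an object; "grip_force" is the grip in N (left out, the last holds). Time passes only in rows, so rows that repeat a pose let the fingers close. It gives the time, the measured TCP pose, the force and the opening at its end, in the units of the state.
- robot.get_obs(): the state, without advancing time (a new reading comes with each control period).
- robot.camera(name): name is "scene" or "top" or "wrist"; returns a dict with "color" (480x640x3 uint8, red, green, blue), "depth" (480x640 float32, m along the optical axis (not along the pixel's ray), 0 where there is no reading), "K" (3x3 intrinsics, pixels), "D" ([k1, k2, p1, p2, k3] as OpenCV has them; the pictures are not rectified), "camera_from_world" (4x4, takes a point from world to camera coordinates). Camera axes: x right, y down, z forward; pixel columns grow to the right and rows downward; lengths in m; the calibration is good to about 2 mm. A picture is of the moment at which its call begins.
- robot.hand_in(): hands the job in, once; it reports no verdict.
The state is a dict: "time": time; "q": joint angles; "joint_velocities": joint speeds; "joint_torque": joint torques, N m; "position": TCP position; "tool_rot": TCP orientation; "ft_force": force on the tool from outside, world axes, zero at the start; "moment": the same for the moment, N m; "grip_width": finger opening in m.
Only numpy, scipy, OpenCV 4.12 (cv2) and the standard library are available. Lean on these libraries where they do the work, as an engineer would, in place of code of your own. Each camera call takes 0.05 s, during which the arm holds its last target. There are 200 camera calls.

TASK

Set the lying roller bottle at its exposure distance from the lamp: with fingertips pushing on its top, roll it along the white bed towards the lamp until the middle of its round base is level with the tip of the orange rider's needle, and leave it lying there at rest, square across the bed. Do not grip it, lift it or push it from the side low down, do not let it run away at speed or touch the lamp, and leave the rider and everything else where they are.

Things in the scene. Friction and masses are not known exactly. Their poses are not given: they have to be found in the camera images.
- bottle: Empty frosted roller bottle, 0.17 to 0.35 kg, lying across the bed, orange cap towards the robot. Round wall 110 mm diameter, 130 mm long; cap end adds 50 mm. Origin on its axis, mid-wall, 85 mm above the table (top of wall 140 mm). x runs along its axis, cap to base; z is up at the start and turns with it. It rolls 55 mm per radian without slipping and stays put once let go at rest.
- bottle_base (a point): Centre of the bottle's flat round base (a blue dot), on the bottle's axis, 65 mm along +x from its origin.
- bed: Fixed white base plate, 280 (x) by 600 (y) by 30 mm; origin at the centre of its underside, top 30 mm above the table. y runs along it towards the lamp: the bottle starts 90 to 155 mm on the -y side of the middle and is rolled along +y. x runs across it to the graduated rail (12 mm high) along its far edge. A 12 mm high end stop closes the -y end.
- lamp: Fixed lamp on the +y end of the bed: blue vented housing with two steel heads that point along -y at the height of the bottle's axis. Origin on the bed's top at the bed's middle; axes as the bed's. The heads' tips are 129 mm along +y from there, the housing begins at 206 mm; its highest part is 165 mm above the table.
- pointer (a point): Tip of the red needle of the orange rider, which stands on the rail at the bed's far (+x) edge, its top 90 mm above the table; the needle points along -x at the height of the bottle's axis, some 34 mm short of the bottle's base. Its axes are the bed's. The rider is held by friction; where it stands varies, 65 to 185 mm along +y from the bottle.
- vial: Small capped vial, 22 mm in diameter and 45 mm high, standing on the bed beside the lamp heads on the robot's side; origin at the middle of its underside. To be left alone.
- spare_cap: Spare orange screw cap, 54 mm in diameter, 24 mm high, lying on the -y end of the bed on the robot's side; origin at the middle of its underside. To be left alone.
- well_plate: Clear 12-well plate, 86 by 128 by 23 mm, on the table beyond the bed; origin at the middle of its underside. To be left alone.
- tip_box: Blue pipette tip box, 85 by 122 by 58 mm, on the table left of the bed; origin at the middle of its underside. To be left alone.
- tube_rack: Green tube rack with four capped tubes, 75 by 170 by 115 mm, on the table left of the bed; origin at the middle of its underside. To be left alone.
- beaker: Clear beaker, 70 mm in diameter, 85 mm high, on the table right of the bed; origin at the middle of its underside. To be left alone.
- wash_bottle: White wash bottle with red top and spout, 72 mm in diameter, 210 mm high, on the table right of the bed; origin at the middle of its underside. To be left alone.
There are look-alikes about, which are no part of the job. Leave any pink or yellow look-alike of the bottle alone.

How it is judged:
By the outcome, as a careful person would: the job done as asked, in the order asked, and still so for the second after the job is handed in, with the robot touching nothing.
It also fails if it takes over 61 s, if anything falls off the work surface, if the arm or the gripper's body presses on something with over 40 N, if the wrist force passes 120 N, or if a joint passes its speed limit or range.

## Working session

There is one attempt and no reset: what is moved stays moved. The work goes in short steps, Python scripts to look and compute and a tool call to move; the robot and the scene stay as the last step left them, time stands still between calls to the robot, and variables do not carry over. Pictures are saved under pics/ and viewed, on a budget of 10 in all, crops included, one or two more only if the job needs it, and the job is handed in when it is done.

Besides the shell and the picture viewer there is one more tool, called after "Call:" as name(argument=value, ...), one argument or row to a line, values as JSON. carry_out: Moves the arm, as the interface text tells. Its arguments: {"type":"object","properties":{"rows":{"type":"array"},"fingers":{"type":"number"},"grip_force":{"type":"number"}},"required":["rows"]}

```bash
ls; mkdir -p pics
cat > h.py <<'E'
import numpy as np, cv2
from rig import robot
def snap(n):
    c=robot.camera(n); np.savez(f'{n}.npz',**c); return c
def w(c,u,v,z=None):
    "pixel -> world: by depth, or on plane z"
    T=np.linalg.inv(c['camera_from_world']); K=c['K']
    p=cv2.undistortPoints(np.array([[[u,v]]],float),K,c['D'])[0,0]
    r=T[:3,:3]@np.array([p[0],p[1],1]); o=T[:3,3]
    if z is None:
        d=np.median([x for x in c['depth'][int(v)-1:int(v)+2,int(u)-1:int(u)+2].ravel() if x>0] or [0])
        return o+r*d
    return o+r*(z-o[2])/r[2]
E
python3 - <<'E'
from h import *
for n in('top','scene'):
    c=snap(n); cv2.imwrite(f'pics/{n}1.png',c['color'][:,:,::-1]); print(n,np.linalg.inv(c['camera_from_world'])[:3].round(3).tolist())
print(robot.get_obs())
E
```

```text
pics
top [[0.012, -0.998, 0.069, 0.473], [-1.0, -0.014, -0.027, 0.039], [0.028, -0.068, -0.997, 1.247]]
scene [[-0.51, 0.685, -0.52, 1.15], [0.86, 0.405, -0.31, 0.385], [-0.002, -0.605, -0.796, 1.005]]
{'time': 0.1, 'q': array([-1.47451572e+00,  5.28390700e-01,  1.43375005e+00,  3.90558333e-06,
        1.18142365e+00, -1.78541327e-01]), 'joint_velocities': array([ 0.00011095, -0.00014755, -0.00122652, -0.00125465, -0.00131088,
       -0.00085295]), 'joint_torque': array([-1.74687893e-04, -4.40984917e+01, -1.77150464e+01,  6.35502138e-02,
        5.33925032e-02, -3.89356865e-05]), 'position': array([ 0.16956338, -0.60102002,  0.29136629]), 'tool_rot': array([ 9.90573579e-01,  1.36978146e-01,  4.23421811e-05, -9.84963545e-04]), 'ft_force': array([ 0.23547013, -1.04387202, -0.19422304]), 'moment': array([-0.00856081,  0.02879652,  0.04692698]), 'grip_width': 0.08710069720203889}
```

View pics/top1.png

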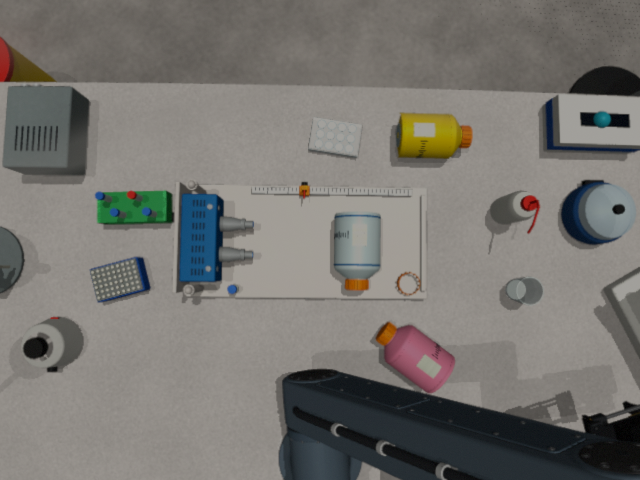

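View pics/scene1.png

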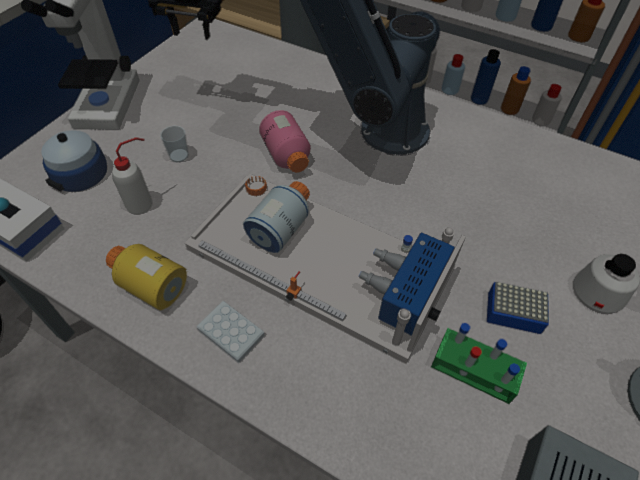

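The top view shows the bottle at (357,250), the rider at (305,189) with its needle to about (302,205), and the lamp heads' tips at u≈257. In the scene view, the base faces the camera at about (265,238) and the rider is at (294,287).

Run:
```python
from h import *
t=dict(np.load('top.npz'));s=dict(np.load('scene.npz'))
a=cv2.resize(t['color'][175:305,240:440],None,fx=4,fy=4,interpolation=2)[:520,:800]
b=cv2.resize(s['color'][180:310,230:330],None,fx=4,fy=4,interpolation=2)
cv2.imwrite('pics/c1.png',cv2.resize(a,(800,520))[:,:,::-1]);cv2.imwrite('pics/c2.png',b[:,:,::-1])
for uv in[(179,184),(426,188),(426,299),(176,297)]: print('bed',uv,w(t,*uv,.03).round(4))
# point cloud of bottle from top
P=[]
for v in range(205,292):
  for u in range(325,392):
    p=w(t,u,v)
    if p[2]>.105: P.append(p)
P=np.array(P);print(len(P),P.max(0),P.min(0))
np.save('P.npy',P)
# cylinder fit axis z=.085, R=.055: y = y0+k(x-xm)
from scipy.optimize import least_squares
xm=P[:,0].mean()
Q=P[(P[:,0]>P[:,0].max()-.12)]
def f(q):
    d=(Q[:,1]-q[0]-q[1]*(Q[:,0]-xm))/np.hypot(1,q[1]); return np.hypot(d,Q[:,2]-q[3]) -q[2]
r=least_squares(f,[Q[:,1].mean(),0,.055,.085],loss='soft_l1',f_scale=.002);print(xm,r.x,np.abs(r.fun).mean())
```

```text
bed (179, 184) [0.677  0.3603 0.03  ]
bed (426, 188) [ 0.6769 -0.2597  0.03  ]
bed (426, 299) [ 0.3983 -0.259   0.03  ]
bed (176, 297) [0.3966 0.359  0.03  ]
2909 [ 0.60177543 -0.02890454  0.14122994] [ 0.42223144 -0.12984943  0.10503318]
0.5230456915978358 [-0.07978994 -0.00391839  0.05446896  0.08430752] 0.0006572489557592647
```

View pics/c1.png

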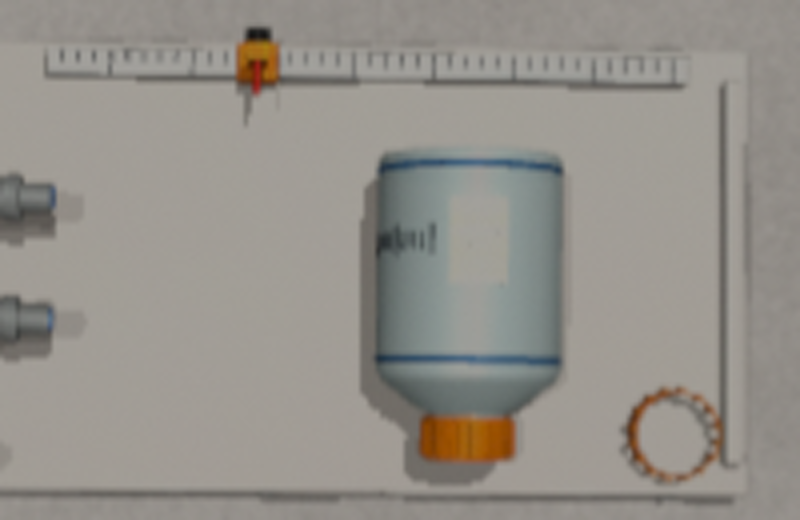

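View pics/c2.png

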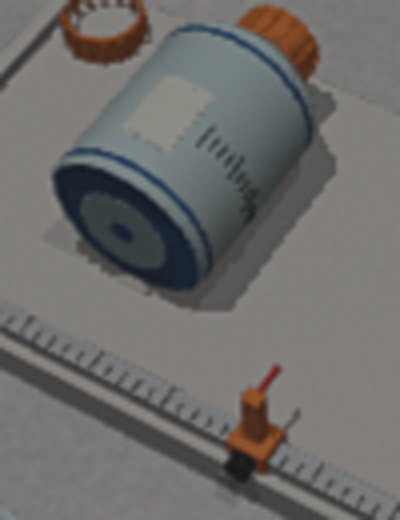

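Run:
```python
from h import *
t=dict(np.load('top.npz'));s=dict(np.load('scene.npz'))
def tri(a,b):
    M=[];uv=[]
    for c,p in((t,a),(s,b)):
        M.append(c['camera_from_world'][:3]);uv.append(cv2.undistortPoints(np.array([[p]],float),c['K'],c['D']).reshape(2,1))
    X=cv2.triangulatePoints(M[0],M[1],uv[0],uv[1]).ravel();return X[:3]/X[3]
print('tri needle',tri((303.9,197.9),(299.8,272)),'planes',w(t,303.9,197.9,.085),w(s,299.8,272,.085))
print('dot',w(s,260.5,238,.085),w(s,260.5,238))
for u,v in((257,226),(257,255)):print('head',w(t,253.7,v,.085))
from scipy.spatial.transform import Rotation as R
o=robot.get_obs();print(R.from_quat(o['tool_rot']).as_matrix().round(3))
```

```text
tri needle [0.63819488 0.04870259 0.08420461] planes [0.63867409 0.04760019 0.085     ] [0.63809705 0.0501173  0.085     ]
dot [ 0.60360877 -0.07882421  0.085     ] [ 0.60296362 -0.07937289  0.08391324]
head [0.56975152 0.16558289 0.085     ]
head [0.50106271 0.16414564 0.085     ]
[[ 0.962  0.271 -0.   ]
 [ 0.271 -0.962  0.002]
 [ 0.    -0.002 -1.   ]]
```

Call:
carry_out(
  rows=[
    [[5,-4,0,0,0,-0.09],[20,-15,0,0,0,-0.37],[44,-35,0,0,0,-0.84],[74,-58,0,0,0,-1.39],[103,-81,0,0,0,-1.95],[133,-104,0,0,0,-2.51],[162,-128,0,0,0,-3.07],[192,-151,0,0,0,-3.62],[221,-174,0,0,0,-4.18],[251,-197,0,0,0,-4.74],[280,-221,0,0,0,-5.3],[310,-244,0,0,0,-5.85],[339,-267,0,0,0,-6.41],[369,-290,0,0,0,-6.97],[398,-313,0,0,0,-7.52],[428,-337,0,0,0,-8.08],[452,-356,0,0,0,-8.55],[472,-372,0,0,0,-8.92],[487,-383,0,0,0,-9.2],[491.5,-387,0,0,0,-9.29]],
  ],
  fingers=0.7,
)

```text
time: 2.1
position: [0.5378, -0.0928, 0.2923]
tool_rot: [0.705, 0.709, 0.0, -0.0]
ft_force: [-0.3, 0.8, 0.3]
grip_width: 0.0609
```

```bash
cat > st.py <<'E'
from h import *
from scipy.spatial.transform import Rotation as R
o=robot.get_obs()
print(o['time'],o['position'].round(4),R.from_quat(o['tool_rot']).as_matrix().round(3).tolist(),o['ft_force'].round(2),o['grip_width'])
E
python3 st.py
```

```text
2.1 [ 0.5378 -0.0928  0.2923] [[-0.006, 1.0, -0.0], [1.0, 0.006, 0.001], [0.001, -0.0, -1.0]] [-0.28  0.81  0.3 ] 0.06091950496141091
```

Call:
carry_out(
  rows=[
    [[-2,0,5,0,0,0],[-4,0,18,0,0,0],[-6,0,35,0,0,0],[-6,0,52,0,0,0],[-6,0,66,0,0,0],[-6,0,74,0,0,0],[-6,0,77,0,0,0],[-6,0,79,0,0,0],[-6,0,80,0,0,0],[-6,0,80,0,0,0],[-6,0,80,0,0,0]],
  ],
)

```text
time: 3.2
position: [0.5379, -0.1017, 0.2128]
tool_rot: [0.707, 0.708, 0.0, 0.001]
ft_force: [0.4, -0.2, -0.3]
grip_width: 0.0612
```

Call:
carry_out(
  rows=[
    [[0,0,1,0,0,0],[0,0,2,0,0,0],[0,0,2,0,0,0],[0,0,2,0,0,0]],
  ],
)

```text
time: 3.6
position: [0.5377, -0.1016, 0.2102]
tool_rot: [0.707, 0.708, -0.0, -0.0]
ft_force: [-0.0, -0.7, -0.2]
grip_width: 0.061
```

Call:
carry_out(
  rows=[
    [[0,0,0.5,0,0,0],[0,0,1,0,0,0],[0,0,1,0,0,0],[0,0,1,0,0,0]],
  ],
)

```text
time: 4.0
position: [0.5377, -0.1017, 0.2092]
tool_rot: [0.707, 0.708, -0.0, -0.0]
ft_force: [0.4, -0.0, -0.3]
grip_width: 0.0609
```

Call:
carry_out(
  rows=[
    [[0,0,0.5,0,0,0],[0,0,1,0,0,0],[0,0,1,0,0,0]],
  ],
)

```text
time: 4.3
position: [0.5377, -0.1017, 0.2083]
tool_rot: [0.707, 0.708, 0.0, 0.0]
ft_force: [-0.2, -0.8, 0.4]
grip_width: 0.0606
```

Call:
carry_out(
  rows=[
    [[0,0,0.5,0,0,0],[0,0,1,0,0,0],[0,0,1,0,0,0]],
  ],
)

```text
time: 4.6
position: [0.5378, -0.102, 0.2079]
tool_rot: [0.707, 0.708, -0.0, 0.0]
ft_force: [-1.4, -0.6, 5.5]
grip_width: 0.061
```

Call:
carry_out(
  rows=[
    [[1,0,-0.1,0,0,0],[3,0,-0.2,0,0,0],[6,0,-0.4,0,0,0],[10,0,-0.7,0,0,0],[14,0,-0.9,0,0,0],[18,0,-1,0,0,0],[22,0,-1.1,0,0,0],[26,0,-1.1,0,0,0],[30,0,-1.1,0,0,0],[34,0,-1.1,0,0,0],[37,0,-1.1,0,0,0],[39,0,-1.1,0,0,0],[40,0,-1.1,0,0,0],[40,0,-1.1,0,0,0],[40,0,-1.1,0,0,0]],
  ],
)

```text
time: 6.1
position: [0.5378, -0.0617, 0.2099]
tool_rot: [0.707, 0.708, 0.0, 0.001]
ft_force: [-1.6, -0.0, 11.0]
grip_width: 0.0611
```

```bash
cat > look.py <<'E'
from h import *
import sys
s=snap('scene')
# base dot search: print upscaled crop
b=cv2.resize(s['color'][180:310,230:370],None,fx=4,fy=4,interpolation=2)
cv2.imwrite(f'pics/{sys.argv[1]}.png',b[:,:,::-1])
E
python3 look.py l1; python3 st.py
```

```text
6.15 [ 0.5378 -0.0617  0.2099] [[-0.001, 1.0, 0.001], [1.0, 0.001, -0.001], [-0.001, 0.001, -1.0]] [-2.43 -0.66 11.4 ] 0.06127652416922508
```

View pics/l1.png

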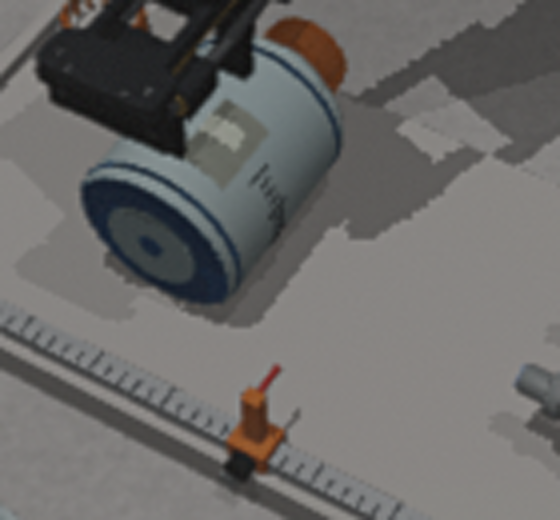

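Dot at crop (151,245), about pixel (267.8,241.3). It's rolling and still square, so I'll continue the stroke.

Call:
carry_out(
  rows=[
    [[1,0,-0.1,0,0,0],[3,0,-0.2,0,0,0],[6,0,-0.2,0,0,0],[10,0,-0.2,0,0,0],[14,0,-0.2,0,0,0],[18,0,-0.2,0,0,0],[22,0,-0.2,0,0,0],[26,0,-0.1,0,0,0],[30,0,0,0,0,0],[34,0,0.1,0,0,0],[38,0,0.3,0,0,0],[42,0,0.6,0,0,0],[45,0,0.9,0,0,0],[47,0,1.1,0,0,0],[48,0,1.2,0,0,0],[48,0,1.2,0,0,0],[48,0,1.2,0,0,0]],
  ],
)

```text
time: 7.85
position: [0.5379, -0.0134, 0.2084]
tool_rot: [0.707, 0.708, 0.001, 0.0]
ft_force: [-1.2, 0.7, 9.0]
grip_width: 0.0609
```

```bash
cat > dot.py <<'E'
from h import *
print('l1 dot',w(dict(np.load('scene.npz')),267.75,241.25,.085))
s=snap('scene'); 
# dark-blue pixels of base ring: x ~ .603 plane, by depth
hsv=cv2.cvtColor(s['color'],cv2.COLOR_RGB2HSV)
m=((hsv[...,0]>100)&(hsv[...,0]<125)&(hsv[...,1]>110)).astype(np.uint8)
P=np.array([list(w(s,u,v))+[u,v] for v,u in zip(*np.nonzero(m)) if 240<u<350 and 190<v<310])
P=P[(abs(P[:,0]-.603)<.012)]
c,r=cv2.minEnclosingCircle(P[:,1:3].astype(np.float32))
print(len(P),'ring circle y,z',c,r)
d=P[np.hypot(P[:,1]-c[0],P[:,2]-c[1])<.012]
if len(d): print('dot',len(d),d.mean(0), w(s,d[:,3].mean(),d[:,4].mean(),.085))
E
python3 dot.py
```

```text
l1 dot [ 0.60292021 -0.05890771  0.085     ]
286 ring circle y,z (-0.03458027169108391, 0.08693502098321915) 0.05416911467909813
dot 13 [ 6.03717172e-01 -3.52036855e-02  8.57009387e-02  2.76076923e+02
  2.45461538e+02] [ 0.60329653 -0.03552545  0.085     ]
```

Call:
carry_out(
  rows=[
    [[0,0,-1,0,0,0],[0,0,-3,0,0,0],[0,0,-8,0,0,0],[-6,0,-12,0,0,0],[-18,0,-12,0,0,0],[-31,0,-12,0,0,0],[-39,0,-12,0,0,0],[-42,0,-11,0,0,0],[-42,0,-8,0,0,0],[-42,0,-4,0,0,0],[-42,0,-2,0,0,0],[-42,0,-1,0,0,0],[-42,0,-0.5,0,0,0],[-42,0,0,0,0,0],[-42,0,0,0,0,0],[-42,0,0,0,0,0]],
  ],
)

```text
time: 9.5
position: [0.5374, -0.0556, 0.2083]
tool_rot: [0.706, 0.708, -0.0, 0.0]
ft_force: [-3.2, -0.9, 7.7]
grip_width: 0.061
```

```bash
python3 dot.py
```

```text
l1 dot [ 0.60292021 -0.05890771  0.085     ]
268 ring circle y,z (-0.03561059385538101, 0.0845973789691925) 0.05431690067052841
dot 12 [ 6.03401306e-01 -3.53946612e-02  8.57040182e-02  2.76083333e+02
  2.45333333e+02] [ 0.6029791  -0.03571497  0.085     ]
```

Call:
carry_out(
  rows=[
    [[2,0,-0.2,0,0,0],[6,0,-0.5,0,0,0],[11,0,-0.8,0,0,0],[16,0,-0.9,0,0,0],[21,0,-1,0,0,0],[26,0,-1,0,0,0],[31,0,-1,0,0,0],[36,0,-1,0,0,0],[41,0,-1,0,0,0],[46,0,-1,0,0,0],[51,0,-1,0,0,0],[56,0,-1,0,0,0],[61,0,-0.9,0,0,0],[66,0,-0.8,0,0,0],[71,0,-0.5,0,0,0],[76,0,-0.2,0,0,0],[81,0,0.3,0,0,0],[84,0,0.6,0,0,0],[86,0,0.8,0,0,0],[86,0,0.8,0,0,0]],
  ],
)

```text
time: 11.55
position: [0.5374, 0.0314, 0.208]
tool_rot: [0.706, 0.708, 0.0, 0.0]
ft_force: [-3.5, 1.8, 11.5]
grip_width: 0.0609
```

```bash
python3 dot.py
```

```text
l1 dot [ 0.60292021 -0.05890771  0.085     ]
293 ring circle y,z (0.00772224273532629, 0.08620018512010574) 0.05386883765459061
dot 13 [6.03444856e-01 8.01649801e-03 8.55014566e-02 2.92000000e+02
 2.53153846e+02] [0.60314277 0.00781119 0.085     ]
```

Call:
carry_out(
  rows=[
    [[0,0,-1,0,0,0],[0,0,-3,0,0,0],[0,0,-8,0,0,0],[-6,0,-12,0,0,0],[-18,0,-12,0,0,0],[-31,0,-12,0,0,0],[-40,0,-12,0,0,0],[-43.5,0,-11,0,0,0],[-43.5,0,-8,0,0,0],[-43.5,0,-4,0,0,0],[-43.5,0,-2.5,0,0,0],[-43.5,0,-1.5,0,0,0],[-43.5,0,-1,0,0,0],[-43.5,0,-0.6,0,0,0],[-43.5,0,-0.6,0,0,0],[-43.5,0,-0.6,0,0,0]],
  ],
)

```text
time: 13.2
position: [0.5373, -0.013, 0.2081]
tool_rot: [0.706, 0.708, -0.0, 0.0]
ft_force: [-2.4, -0.6, 8.2]
grip_width: 0.0605
```

Call:
carry_out(
  rows=[
    [[2,0,-0.2,0,0,0],[6,0,-0.5,0,0,0],[11,0,-0.8,0,0,0],[16,0,-0.9,0,0,0],[21,0,-1,0,0,0],[26,0,-1,0,0,0],[31,0,-1,0,0,0],[36,0,-1,0,0,0],[41,0,-1,0,0,0],[46,0,-1,0,0,0],[51,0,-1,0,0,0],[56,0,-1,0,0,0],[61,0,-0.9,0,0,0],[65,0,-0.8,0,0,0],[68,0,-0.6,0,0,0],[70,0,-0.5,0,0,0],[71,0,-0.5,0,0,0],[71,0,-0.5,0,0,0]],
  ],
)

```text
time: 15.0
position: [0.5374, 0.0587, 0.2094]
tool_rot: [0.706, 0.708, 0.0, 0.0]
ft_force: [-2.9, 1.3, 14.0]
grip_width: 0.0609
```

```bash
python3 dot.py;python3 look.py l2
```

```text
l1 dot [ 0.60292021 -0.05890771  0.085     ]
329 ring circle y,z (0.04388200119137764, 0.08669421821832657) 0.05391547083854675
dot 14 [6.03485312e-01 4.27314352e-02 8.55094192e-02 3.05000000e+02
 2.59500000e+02] [0.60317808 0.04254249 0.085     ]
```

View pics/l2.png

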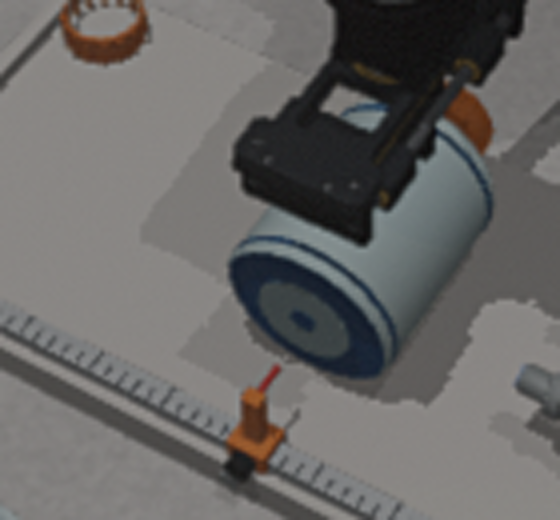

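The dot is at crop (303,320) and the needle tip at (279,368), so a few mm are left. The needle lies along x, so the mean y of its red pixels in both cameras gives the target.

Run:
```python
from h import *
s=dict(np.load('scene.npz')); t=snap('top')
for n,c,b in(('scene',s,(285,310,262,290)),('top',t,(292,315,180,212))):
    h=cv2.cvtColor(c['color'],cv2.COLOR_RGB2HSV).astype(int)
    for v in range(b[2],b[3]):
        for u in range(b[0],b[1]):
            H,S,V=h[v,u]
            if S>130 and (H<5 or H>172) and V>60: print(n,u,v,(H,S,V),w(c,u,v,.085).round(4)[:2])
P=[]
for v in range(200,300):
  for u in range(270,345):
    p=w(t,u,v)
    if .105<p[2]<.1395 and .475<p[0]<.6: P.append(p)
P=np.array(P);print('x split',[(round(a,3),len(Q),Q[:,1].min().round(4),Q[:,1].max().round(4)) for a in np.arange(.48,.6,.02) for Q in [P[abs(P[:,0]-a)<.008]]])
```

```text
scene 298 272 (np.int64(1), np.int64(159), np.int64(127)) [0.6401 0.0467]
scene 299 272 (np.int64(1), np.int64(160), np.int64(110)) [0.639  0.0486]
scene 298 273 (np.int64(0), np.int64(179), np.int64(117)) [0.6424 0.0481]
scene 297 274 (np.int64(1), np.int64(183), np.int64(121)) [0.6458 0.0475]
scene 296 275 (np.int64(1), np.int64(175), np.int64(124)) [0.6492 0.047 ]
scene 297 275 (np.int64(1), np.int64(134), np.int64(105)) [0.648  0.0489]
scene 295 276 (np.int64(0), np.int64(151), np.int64(127)) [0.6525 0.0465]
scene 296 276 (np.int64(1), np.int64(163), np.int64(116)) [0.6514 0.0484]
scene 295 277 (np.int64(3), np.int64(178), np.int64(123)) [0.6548 0.0479]Traceback (most recent call last):
  File "<stdin>", line 14, in <module>
IndexError: too many indices for array: array is 1-dimensional, but 2 were indexed
```

Call:
carry_out(
  rows=[
    [[1,0,0,0,0,0],[3,0,0.1,0,0,0],[6,0,0.3,0,0,0],[8.5,0,0.5,0,0,0],[10,0,0.6,0,0,0],[10.5,0,0.6,0,0,0],[10.5,0,0.6,0,0,0],[10.5,0,0.6,0,0,0],[10.5,0,0,0,0,0],[10.5,0,-1,0,0,0],[10.5,0,-3,0,0,0],[10.5,0,-8,0,0,0],[10.5,0,-20,0,0,0],[10.5,0,-40,0,0,0],[10.5,0,-60,0,0,0],[10.5,0,-75,0,0,0],[0,0,-80,0,0,0],[-30,0,-80,0,0,0],[-70,0,-80,0,0,0],[-110,0,-80,0,0,0]],
  ],
)

```text
time: 17.15
position: [0.5372, -0.0536, 0.2875]
tool_rot: [0.706, 0.708, -0.0, 0.0]
ft_force: [-0.4, -0.2, 0.5]
grip_width: 0.0608
```

Call:
carry_out(
  rows=[
    [[-40,0,0,0,0,0],[-80,0,0,0,0,0],[-120,0,0,0,0,0],[-160,0,0,0,0,0],[-190,0,0,0,0,0],[-205,0,0,0,0,0],[-210,0,0,0,0,0],[-210,0,0,0,0,0]],
  ],
)

```text
time: 17.95
position: [0.5375, -0.262, 0.2871]
tool_rot: [0.707, 0.707, 0.0, -0.001]
ft_force: [-0.5, 0.5, 0.1]
grip_width: 0.0609
```

```bash
python3 dot.py; python3 dot.py
cat > fit.py <<'E'
from h import *
from scipy.optimize import least_squares
t=snap('top')
P=np.array([w(t,u,v) for v in range(200,300) for u in range(270,350)])
Q=P[(P[:,2]>.105)&(P[:,2]<.15)&(P[:,0]>.482)&(P[:,0]<.595)&(P[:,1]<.13)]
print(len(Q))
f=lambda q: np.hypot((Q[:,1]-q[0]-q[1]*(Q[:,0]-.603))/np.hypot(1,q[1]),Q[:,2]-q[3])-q[2]
r=least_squares(f,[.045,0,.055,.085],loss='soft_l1',f_scale=.002);print('y at base, slope',r.x)
cv2.imwrite('pics/t2.png',cv2.resize(t['color'][170:310,200:400],None,fx=4,fy=4,interpolation=2)[:,:,::-1])
E
python3 fit.py; python3 look.py l3
```

```text
l1 dot [ 0.60292021 -0.05890771  0.085     ]
275 ring circle y,z (0.049238480627536774, 0.08679462969303131) 0.05448378622531891
dot 10 [6.03320103e-01 4.89635029e-02 8.51108909e-02 3.07400000e+02
 2.60700000e+02] [0.60325181 0.04892256 0.085     ]
l1 dot [ 0.60292021 -0.05890771  0.085     ]
287 ring circle y,z (0.04886668920516968, 0.08727595955133438) 0.054019495844841
dot 10 [6.03712472e-01 4.92043773e-02 8.57689896e-02 3.07400000e+02
 2.60700000e+02] [0.60325181 0.04892256 0.085     ]
2152
y at base, slope [ 0.0489235  -0.00134771  0.055051    0.08335604]
```

View pics/t2.png

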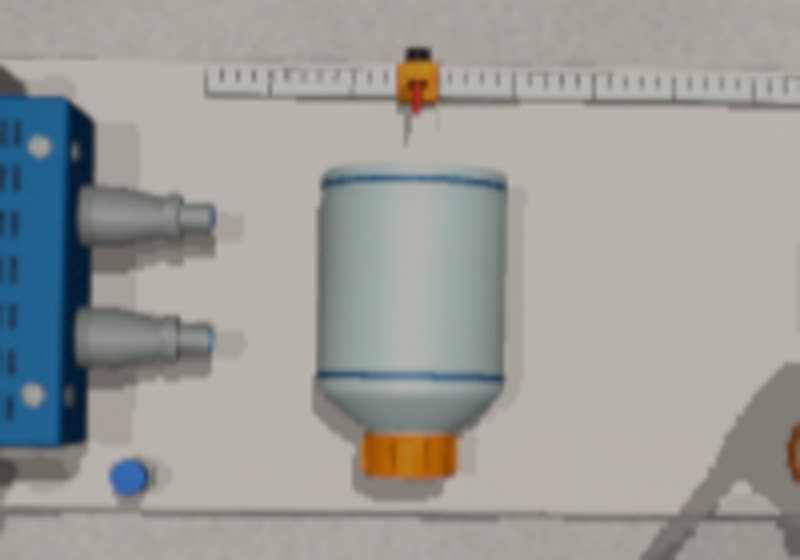

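View pics/l3.png

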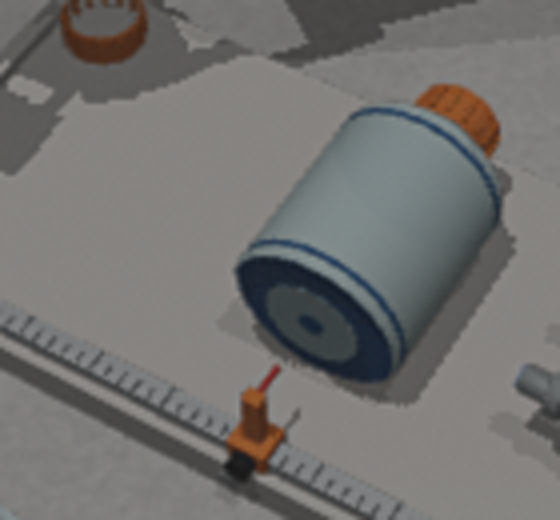

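The top view has the needle at u≈416 and the middle of the wall at about 414. In the scene view the dot is at (311,323), in line with the needle at (279,368). That leaves about 1 mm of offset with the bottle square and at rest, so I'm handing in.

```bash
python3 -c "
from rig import robot
print(robot.hand_in())"
```

```text
the job is handed in; nothing more can be done
None
```

The bottle is at its mark: I rolled it about 128 mm towards the lamp, using three strokes of the fingertips on its top. It is at rest and square across the bed, and the arm is lifted clear. I handed the job in at about 18 s.

- **Position:** The base centre came out at y = 48.9 mm in both cameras. The needle tip read about 48 mm (47.5–48.7 mm depending on the method; my first hand-picked scene-camera pixel gave 50 mm). The offset is therefore about 1 mm, within the 2 mm calibration.
- **Squareness:** The bottle's axis is about 0.1° off square by the top-camera fit.
- **At rest:** Two readings a moment apart, after the arm had withdrawn, gave the same position.
- **Lamp and rider:** The bottle stayed about 75 mm short of the lamp heads. The rider looks unmoved in the pictures, and its needle tip is at the same pixel as at the start.
- **Force:** The highest push I read was about 14 N, at the end of a stroke.

One check failed: my script's needle reading from the top camera gave no result. For that camera I relied on the tip I had picked by eye in its picture.

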